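# Roll the rolling pin into its V-cradle

### The job

Put the rolling pin away: with the fingertips or the outside of the fingers, push it by its side so that it rolls along the bench, up the ramp of the grey wooden cradle and comes to rest fully down in the V, lying along it and sticking out past the cradle at both ends. Only push it: do not pick it up or carry it, and do not slide it along without rolling. Leave everything else on the bench where it stands, and finish clear of the pin.

Things in the scene. Friction and masses are not known exactly. Their poses are not given: they have to be found in the camera images.
- pin: the rolling pin: a plain round wooden bar without handles, 50 mm across and 220 mm long, 0.2 to 0.42 kg, smooth (friction about 0.35), loose, lying on the bench. Origin: on its axis, half-way along (25 mm above the bench at the start). Its own y axis runs along the bar; x and z turn as it rolls. It rolls easily and soon stops when no longer pushed. Fingers are best kept low, at or below its axis: pushed from above it can jam.
- cradle: grey-painted wooden V-block with a run-in ramp, 140 mm wide, fixed. Origin: on the bench under the V's bottom line, mid-width; y runs along the V, x is the way the pin rolls in, z up. Both V faces slope 40 degrees; bottom line 2 mm above the bench; far face rises to x = 48 mm, 42 mm high; back ends at x = 60 mm. A seated pin has its axis over x = 0, 35 mm above the bench, and sticks out 40 mm at each end if centred.
- lip (a point): top of the ramp, mid-width: the edge where the V begins, 18 mm above the bench and 19 mm before the V's bottom line. With the pin on it the pin's axis is 43 mm above the bench; once the axis has passed the lip, the pin drops into the V by itself.
- ramp_foot (a point): foot of the ramp, mid-width, at bench level, 99 mm before the V's bottom line; the ramp is straight from here to the lip (80 mm long). The pin starts on the bench before the foot, its axis 170 to 250 mm before the V's bottom line, its middle within 12 mm of the cradle's, up to 0.2 rad askew.
- jar: low closed pigment jar, 68 mm across, 65 mm high; a loose bystander. Origin: centre of its underside.
- puck: flat grey stone disc, 72 mm across, 16 mm high; a loose bystander. Origin: centre of its underside.
- mug: white mug, 76 mm across, 85 mm high, one handle; a loose bystander. Origin: centre of its underside.
- brush: brush 160 mm long, lying beside the rolling lane; a loose bystander. Origin: in the underside, at the middle of its length.
- bottle: white bottle, 48 mm across, 110 mm high; a loose bystander. Origin: centre of its underside.
- bowl: small bowl, 90 mm across, 40 mm high; a loose bystander. Origin: centre of its underside.
- cutter: steel ring cutter, 64 mm across, 30 mm high; a loose bystander. Origin: centre of its underside.
- platter: flat clay platter, 200 mm across, 22 mm high; a loose bystander. Origin: centre of its underside.
Mind the look-alikes: they are no part of the job. Of the things like the pin, leave any that is pink; of the rest the smaller one is meant.

How it is judged:
By the outcome, as a careful person would: the job done as asked, in the order asked, and still so for the second after the job is handed in, with the robot touching nothing.
It also fails if it takes over 38 s, if anything falls off the work surface, if the arm or the gripper's body presses on something with over 40 N, if the wrist force passes 120 N, or if a joint passes its speed limit or range.

### The arm

A 6-joint arm with a two-finger parallel gripper is mounted at the origin on the work surface. World frame = base frame: x ahead of the robot, y to its left, z up, the work surface at z = 0. Lengths are in m, angles in degrees, forces in N, time in s.
With the tool pointing down it reaches from about 0.3 to 0.75 m from the base axis. Payload 8.5 kg.
Tool frame: the origin (TCP) lies at the centre of the arm's flange, where the gripper is bolted on; the fingertips stand 173 mm ahead of it and the grasp point (between the pads) lies env.pinch_z ahead of it (env.pinch_z is the distance from the TCP to the grasp point, in m); z points along the fingers, y is the line along which they close (so a half turn about z gives the same grasp; the last joint's range is limited). The gripper opens to 85 mm and grips with 20 to 120 N. Pads are 22 mm wide; open, the fingers measure 114 mm over their backs; the gripper's body (76 mm by 85 mm) begins 54 mm behind the grasp point. The pads swing forward as they close: fully open they stand 13 mm farther back than shut.
Start: joints at [-83.44, 21.807, 74.336, -0, 83.858, -12.336], TCP at [0.178, -0.52, 0.405] pointing down, gripper open.
Joint ranges: [-178.18, 178.18], [-50.72, 133.34], [12.68, 142.11], [-81.47, 261.47], [9.98, 163.14], [-165.26, 165.26]. Speed limits (degrees/s): [136.94, 136.94, 180, 180, 180, 180].

### API

Orientations are given as a 3x3 rotation matrix whose columns are the frame's x, y, z axes.
In Python, from rig import env, get_image, job, spotter gives the robot as it stands. The module is installed in compiled form; this text tells all that it offers.
- The arm moves only by the shell command python3 -m creep 'ROWS' [FORCE]. ROWS is text: rows parted by semicolons, each of 7 numbers parted by spaces: the turn, a rotation vector about the tool's x, y, z in units of 8 degrees (1.0 is 8 degrees), then the shift along the tool's x, y, z in units of 30 mm (1.0 is 30 mm), then the finger opening in mm, from 0 to 85.4. A call has 1 to 12 rows; each row is the pose to reach, as a shift and turn from the pose commanded when the call began, along the tool's axes at that moment; what a row does not reach only later rows make up. A row lasts 1/10 s, in which the tool goes at most 50 mm and 8.59 degrees, less where a joint would pass 70% of its speed; a pose out of reach is approached as far as the arm can. A call with a gripper value outside its range is refused whole. The fingers move at their own pace and stop on an object; FORCE is the grip in N (left out, the last holds). Time passes only in rows, so rows that repeat a pose let the fingers close. It gives the time, the measured TCP pose, the force, the opening and the grip force at its end, in the units of the state.
- env.observe(): the state, without advancing time (a new reading comes with each control period).
- get_image(name): name is "scene" or "top" or "wrist"; returns a dict with "image" (420x560x3 uint8, blue, green, red), "depth" (420x560 float32, m along the optical axis (not along the pixel's ray), 0 where there is no reading), "intrinsics" (3x3 intrinsics, pixels), "view" (4x4, takes a point from world to camera coordinates). Camera axes: x right, y up, looking along -z (the intrinsics and any distortion apply to the point x, -y, -z); pixel columns grow to the right and rows downward; lengths in m; the calibration is good to about 2 mm. A picture is of the moment at which its call begins.
- job.close_job(): hands the job in; it is judged then, once.
Trained networks look in a picture, given as the dict that the camera call returned (one of the last four; its "shot" number tells which), for a name from the list of things; names that differ only in an ending like _2 or _b are one class to them, and where a whole thing is asked for, a point or a joint stands for the part that bears it (a point fixed in the world has none). Each returns a list of dicts, best first, with "p" (0 to 1); they miss things now and then, are a little off and sometimes report something else, mostly with a low value. They report only what shows in the picture. A call takes as long as a camera call. They do not tell look-alikes from the thing itself.
- spotter.boxes_of(label, picture): "xy" ([column, row] in pixels, amid what is visible of it).
The state is a dict: "time_s": time; "q": joint angles; "qvel": joint speeds; "joint_efforts": joint torques, N m; "position": TCP position; "tool_rot": TCP orientation; "ft_force": force on the tool from outside, world axes, zero at the start; "wrist_torque": the same for the moment, N m; "grip_width": finger opening in m; "gripper_force": force on a finger pad.
Only numpy, scipy, OpenCV 4.12 (cv2) and the standard library are available. Lean on these libraries where they do the work, as an engineer would, in place of code of your own. Each camera call takes 0.05 s, during which the arm holds its last target. There are 200 camera calls.

## Working session

There is one attempt and no reset: what is moved stays moved. The work goes in short steps, Python scripts to look and compute and a shell command to move; the robot and the scene stay as the last step left them, time stands still between calls to the robot, and variables do not carry over. Pictures are saved under pics/ and viewed, at most 10 in all, crops included, and the job is handed in when it is done.

```bash
mkdir -p pics
cat > h.py <<'E'
import numpy as np, cv2
from rig import env, get_image, job, spotter
def w(pic,u,v,d=None):
    K=pic["intrinsics"];d=pic["depth"][int(v),int(u)] if d is None else d
    c=np.array([(u-K[0,2])*d/K[0,0],-(v-K[1,2])*d/K[1,1],-d,1])
    return (np.linalg.inv(pic["view"])@c)[:3]
def cloud(pic):
    K=pic["intrinsics"];d=pic["depth"];v,u=np.indices(d.shape)
    c=np.stack([(u-K[0,2])*d/K[0,0],-(v-K[1,2])*d/K[1,1],-d,np.ones_like(d)],-1)
    return (c@np.linalg.inv(pic["view"]).T)[...,:3]
E
python3 - <<'E'
from h import *
for n in("top","scene"):
    p=get_image(n);cv2.imwrite(f"pics/{n}.png",p["image"])
    for l in("pin","cradle","brush","jar","mug","bottle","bowl","cutter","puck","platter"):
        print(n,l,[(np.round(b["xy"]),round(b["p"],2),np.round(w(p,*b["xy"]),3)) for b in spotter.boxes_of(l,p)[:4]])
print(env.observe()["tool_rot"],env.pinch_z)
E
```

```text
top pin [(array([301., 234.]), 0.97, array([ 0.488, -0.132,  0.048])), (array([462., 284.]), 0.69, array([ 0.387, -0.065,  1.294])), (array([390., 173.]), 0.63, array([ 0.672, -0.406,  0.044]))]
top cradle [(array([250., 226.]), 0.82, array([0.519, 0.022, 0.012]))]
top brush [(array([286., 171.]), 0.73, array([ 0.688, -0.089,  0.019])), (array([208., 186.]), 0.37, array([ 0.649,  0.158, -0.001]))]
top jar [(array([247., 163.]), 0.8, array([0.706, 0.028, 0.061])), (array([188., 232.]), 0.46, array([0.499, 0.21 , 0.03 ]))]
top mug [(array([210., 187.]), 0.7, array([0.644, 0.149, 0.004]))]
top bottle [(array([382., 231.]), 0.81, array([ 0.491, -0.361,  0.09 ]))]
top bowl [(array([379., 277.]), 0.83, array([ 0.361, -0.369, -0.001]))]
top cutter [(array([188., 241.]), 0.69, array([0.474, 0.209, 0.029]))]
top puck [(array([226., 278.]), 0.76, array([0.362, 0.096, 0.014]))]
top platter [(array([152., 203.]), 0.94, array([0.595, 0.331, 0.002]))]
scene pin [(array([190., 179.]), 0.79, array([ 0.7  , -0.403,  0.032])), (array([277., 199.]), 0.74, array([ 0.514, -0.125,  0.043])), (array([246.,
[... 286 characters left out ...]
80., 197.]), 0.66, array([ 0.505, -0.122,  0.049]))]
scene bottle [(array([246., 160.]), 0.75, array([ 0.493, -0.347,  0.059])), (array([345., 255.]), 0.62, array([ 0.464,  0.178, -0.003])), (array([303., 234.]), 0.2, array([0.519, 0.029, 0.002]))]
scene bowl [(array([274., 154.]), 0.65, array([ 0.35 , -0.37 ,  0.009]))]
scene cutter [(array([341., 253.]), 0.68, array([0.472, 0.17 , 0.004]))]
scene puck [(array([351., 223.]), 0.6, array([0.361, 0.091, 0.009]))]
scene platter [(array([350., 300.]), 0.64, array([0.572, 0.324, 0.001]))]
[[ 9.46099991e-01  3.23874678e-01 -2.01010613e-06]
 [ 3.23874678e-01 -9.46099990e-01  4.48948975e-05]
 [ 1.26385591e-05 -4.31260846e-05 -9.99999999e-01]] 0.1547
```

View pics/top.png

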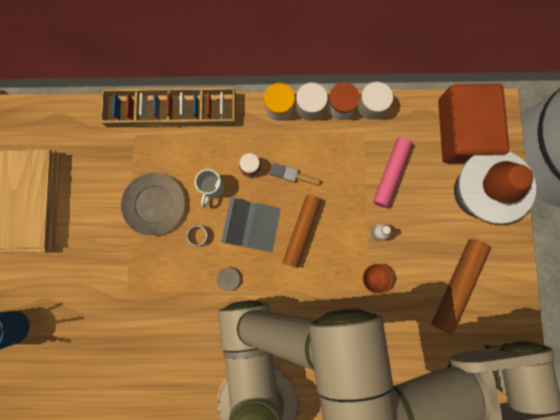

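View pics/scene.png

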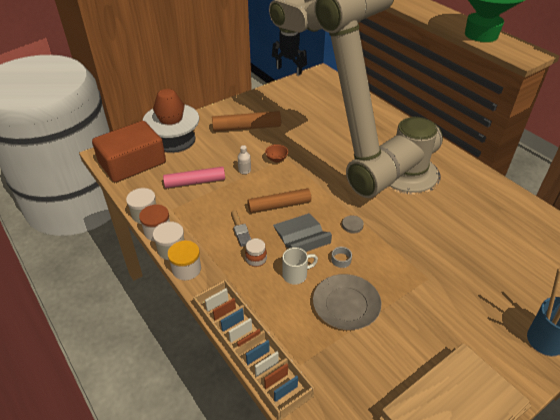

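Pin candidates in the top view are brown (302,231), a bigger brown one (462,285) and a pink one (393,172). I choose (302,231), the smaller of the two that aren't pink, and will check it in a crop while measuring.

Run:
```python
from h import *
p=get_image("top");P=cloud(p);im=p["image"]
cv2.imwrite("pics/crop.png",cv2.resize(im[150:300,180:340],None,fx=4,fy=4,interpolation=cv2.INTER_CUBIC)[:600,:])
def fit(m,n):
    q=P[m];r=cv2.minAreaRect((q[:,:2]*1000).astype(np.float32));print(n,m.sum(),np.round(r[0],1),np.round(r[1],1),round(r[2],1),"zmax",np.percentile(q[:,2],[5,50,95]).round(4))
v,u=np.indices(P.shape[:2])
X,Y,Z=np.moveaxis(P,-1,0)
def comp(m,seed):
    m=cv2.morphologyEx(m.astype(np.uint8),cv2.MORPH_OPEN,np.ones((3,3)))
    l=cv2.connectedComponents(m)[1];return l==l[seed[1],seed[0]]
fit(comp((Z>.012)&(Z<.07)&(u>281),(302,231)),"pin")
c=comp((Z>.006)&(Z<.06)&(u<284)&(u>215)&(v>190)&(v<255),(235,222));fit(c,"cradle")
# wooden grey rim: far back top (z~.042)
fit(c&(Z>.038),"back")
b=im.astype(int);grey=(b.max(-1)-b.min(-1)<45)&(u>215)&(u<285)&(v>195)&(v<255)
fit(comp(grey&(b.sum(-1)>90),(262,228)),"grey")
q=P[c]
for row in (210,225,240): print(row,[(round(float(Y[row,k]),3),round(float(Z[row,k]),3)) for k in range(218,290,3)])
```

```text
pin 1192 [ 500.1 -135. ] [ 49.9 219.6] 69.7 zmax [0.0311 0.0451 0.0514]
cradle 837 [531.7  70.1] [ 54.6 140.4] 78.0 zmax [0.0093 0.0291 0.0429]
back 229 [535.3  86.8] [ 21.5 140.2] 80.1 zmax [0.0384 0.0409 0.0448]
grey 2296 [497.6   8. ] [188.  186.3] 78.1 zmax [0.0004 0.0119 0.0408]
210 [(0.125, 0.001), (0.115, -0.002), (0.106, 0.001), (0.097, -0.002), (0.082, 0.045), (0.074, 0.032), (0.065, 0.033), (0.056, 0.026), (0.048, 0.013), (0.039, 0.01), (0.03, 0.003), (0.021, 0.005), (0.011, 0.015), (0.002, 0.009), (-0.007, 0.01), (-0.017, 0.01), (-0.026, 0.012), (-0.035, 0.008), (-0.045, 0.006), (-0.054, -0.003), (-0.063, -0.002), (-0.073, -0.0), (-0.082, -0.0), (-0.091, 0.001)]
225 [(0.125, -0.005), (0.115, 0.0), (0.101, 0.036), (0.091, 0.041), (0.082, 0.04), (0.074, 0.03), (0.066, 0.023), (0.057, 0.019), (0.049, 0.007), (0.04, 0.001), (0.03, 0.01), (0.021, 0.009), (0.011, 0.015), (0.002, 0.013), (-0.007, 0.01), (-0.017, 0.011), (-0.026, 0.008), (-0.035, 0.002), (-0.044, 0.003), (-0.054, -0.0), (-0.063, -0.002), (-0.072, 0.001), (-0.082, -0.001), (-0.091, 0.003)]
240 [(0.123, 0.005), (0.108, 0.042), (0.1, 0.04), (0.091, 0.035), (0.083, 0.027), (0.074, 0.024), (0.066, 0.017), (0.058, 0.008), (0.049, 0.004), (0.04, 0.003), (0.029, 0.016), (0.02, 0.016), (0.011, 0.015), (0.002, 0.005), (-0.007, 0.006), (-0.016, 0.007), (-0.025, 0.002), (-0.035, 0.001), (-0.044, 0.002), (-0.053, -0.0), (-0.062, -0.003), (-0.072, 0.003), (-0.081, -0.001), (-0.09, 0.0)]
```

View pics/crop.png

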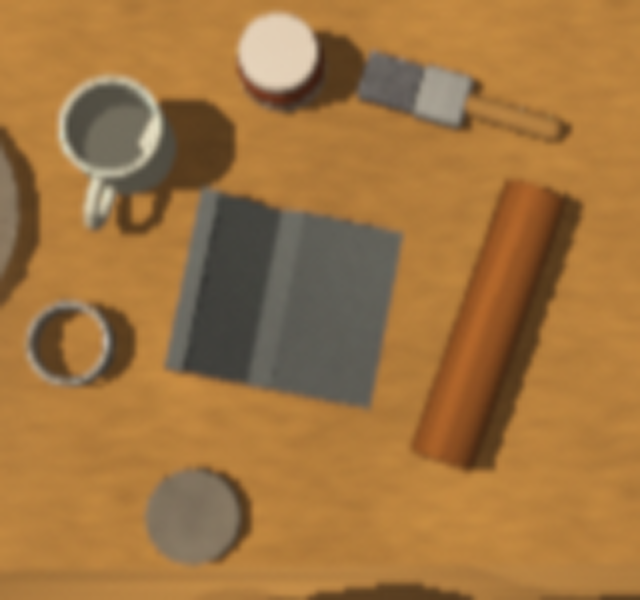

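The crop confirms the pin at full-frame (302,231), measuring 50 × 220 mm. The cradle is at about (250,226): ramp on the pin's side, V and dark far face to the left. The pin is about 9° askew.

```bash
python3 -m creep '0 0 -1 1.6 -0.9 0 85;0 0 -2 3.2 -1.75 0 85;0 0 -3 4.8 -2.6 0 85;0 0 -4 6.4 -3.5 0 85;0 0 -5 8 -4.35 0 85;0 0 -6 9.6 -5.2 0 85;0 0 -6.35 11.2 -6.05 1 85;0 0 -6.35 12.9 -7 2 85;0 0 -6.35 12.9 -7 3.5 85;0 0 -6.35 12.9 -7 5 85;0 0 -6.35 12.9 -7 5.5 85;0 0 -6.35 12.9 -7 5.5 85'
python3 - <<'E'
from h import *
o=env.observe();print(o["position"],o["tool_rot"],o["ft_force"],o["grip_width"])
p=get_image("scene");P=cloud(p);cv2.imwrite("pics/s2.png",p["image"])
x,y,z=o["position"];d=np.linalg.norm(P[...,:2]-[x,y],axis=-1)
h=P[...,2][(d<.08)&(p["depth"]>0)];print(np.histogram(h,np.arange(-.01,.3,.01)))
E
```

```text
time_s: 2.35
position: [0.4759, -0.1952, 0.2359]
tool_rot: [[0.346, 0.938, -0.007], [0.938, -0.346, 0.005], [0.002, -0.009, -1.0]]
ft_force: [-0.1, 0.5, 1.0]
grip_width: 0.0852
gripper_force: 0.0
[ 0.47589654 -0.19522775  0.23593569] [[ 0.34579831  0.93828115 -0.00721277]
 [ 0.93830581 -0.34576732  0.00521261]
 [ 0.00239695 -0.00857029 -0.9999604 ]] [-0.0670099   0.48560672  0.96125157] 0.08517419694396047
(array([409, 115,   0,   0,  14,  93,   9,   0,   7,  19,  24,  22,  27,
        74,  77,  73,  70,  95, 100,  17,  54,  46,  57,  67,  77,  18,
        40,   1,  22,  43]), array([-0.01,  0.  ,  0.01,  0.02,  0.03,  0.04,  0.05,  0.06,  0.07,
        0.08,  0.09,  0.1 ,  0.11,  0.12,  0.13,  0.14,  0.15,  0.16,
        0.17,  0.18,  0.19,  0.2 ,  0.21,  0.22,  0.23,  0.24,  0.25,
        0.26,  0.27,  0.28,  0.29]))
```

View pics/s2.png

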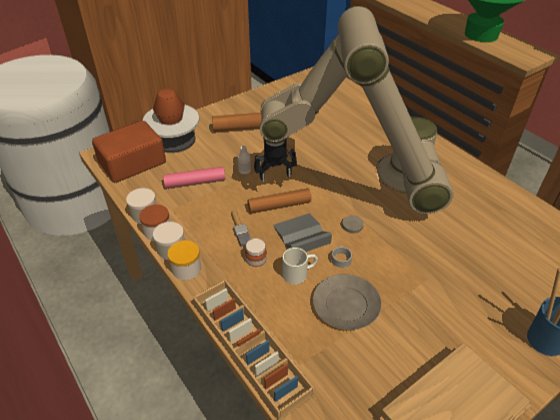

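```bash
python3 -m creep '0 0 0 0 0 1 85;0 0 0 0 0 1.8 85;0 0 0 0 0 2.05 85;0 0 0 0.25 0 2.05 85;0 0 0 0.5 0 2.05 85;0 0 0 0.6 0 2.05 85;0 0 0 0.6 0 2.05 85'
python3 - <<'E'
from h import *
p=get_image("wrist");cv2.imwrite("pics/w1.png",p["image"])
E
```

```text
time_s: 3.1
position: [0.4829, -0.1789, 0.1793]
tool_rot: [[0.346, 0.938, 0.002], [0.938, -0.346, -0.001], [-0.0, 0.002, -1.0]]
ft_force: [0.2, -0.8, -0.3]
grip_width: 0.0849
gripper_force: 0.0
```

View pics/w1.png

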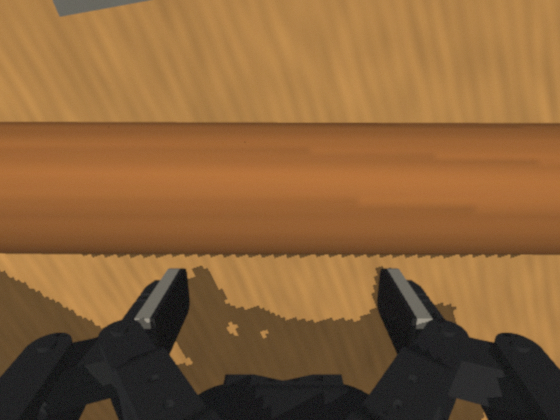

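Wrist view: the pin's near edge (row 253) is parallel to both fingertips (about (180,275) and (385,275)), with a small gap. Next is the push, turning 9° on the way.

```bash
python3 -m creep '0 0 0 0.2 0 0.1 85;0 0 0 0.4 0 0.15 85;0 0 -0.1 0.6 0 0.15 85;0 0 -0.25 0.8 0 0.15 85;0 0 -0.4 1 0 0.15 85;0 0 -0.55 1.2 -0.02 0.15 85;0 0 -0.7 1.4 -0.04 0.15 85;0 0 -0.85 1.6 -0.05 0.15 85;0 0 -1 1.8 -0.06 0.15 85;0 0 -1.16 2 -0.08 0.15 85;0 0 -1.16 2.2 -0.09 0.15 85;0 0 -1.16 2.2 -0.09 0.15 85'
python3 - <<'E'
from h import *
p=get_image("top");P=cloud(p);im=p["image"]
cv2.imwrite("pics/t2.png",cv2.resize(im[150:300,180:340],None,fx=4,fy=4,interpolation=cv2.INTER_CUBIC))
p=get_image("wrist");P=cloud(p);b=p["image"].astype(int);Z=P[...,2]
m=(Z>.035)&(Z<.06)&(b[...,2]-b[...,0]>50);q=P[m];print(m.sum())
c=q[:,:2].mean(0);d=cv2.fitLine((q[:,:2]).astype(np.float32),cv2.DIST_HUBER,0,.01,.01).ravel()
print(c,d,np.degrees(np.arctan2(d[1],d[0])), np.percentile(Z[m],95))
E
```

```text
time_s: 4.35
position: [0.503, -0.1159, 0.1737]
tool_rot: [[0.191, 0.982, -0.0], [0.982, -0.191, 0.0], [0.0, -0.0, -1.0]]
ft_force: [-0.3, 0.3, 0.1]
grip_width: 0.085
gripper_force: 0.0
72113
[ 0.51156173 -0.06863496] [ 0.93741584 -0.34821188  0.51156175 -0.06863496] -20.377987 0.0510611547978337
```

View pics/t2.png

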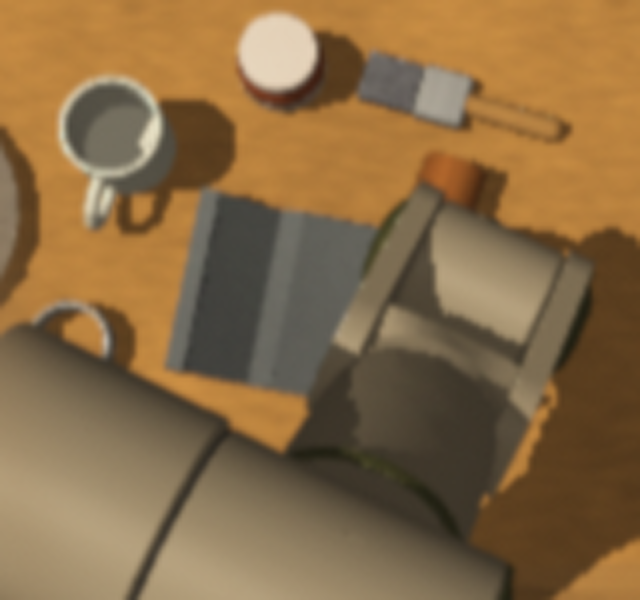

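The pin rolled ahead without turning: it's still at -20°, with its near-x end trailing, now at the ramp foot. Pushing slowly with the aligned fingers should square it up.

```bash
python3 -m creep '0 0 0 0.1 0 0 85;0 0 0 0.2 0 0 85;0 0 0 0.3 0 0 85;0 0 0 0.4 0 0 85;0 0 0 0.5 0 0 85;0 0 0 0.6 0 0 85;0 0 0 0.7 0 0 85;0 0 0 0.8 0 0 85;0 0 0 0.9 0 0 85;0 0 0 1 0 0 85;0 0 0 1.1 0 0 85;0 0 0 1.1 0 0 85'
cat > m.py <<'E'
from h import *
p=get_image("wrist");P=cloud(p);b=p["image"].astype(int);Z=P[...,2]
cv2.imwrite("pics/w_last.png",p["image"])
m=(Z>.035)&(Z<.075)&(b[...,2]-b[...,0]>50);q=P[m]
c=q[:,:2].mean(0);d=cv2.fitLine((q[:,:2]).astype(np.float32),cv2.DIST_HUBER,0,.01,.01).ravel()
print(m.sum(),c,np.degrees(np.arctan2(d[1],d[0])), np.percentile(Z[m],95))
R=np.array([[.19,.98],[-.98,.19]])
print("cradle x,y pin",R@(c-[.526,.038]),"tool",R@(env.observe()["position"][:2]-[.526,.038]))
E
python3 m.py
```

```text
time_s: 5.65
position: [0.5092, -0.0838, 0.1737]
tool_rot: [[0.191, 0.982, -0.0], [0.982, -0.191, 0.0], [0.0, -0.0, -1.0]]
ft_force: [-0.1, 0.1, -0.7]
grip_width: 0.0848
gripper_force: 0.3
76036 [ 0.51728054 -0.03838773] -16.163548 0.05594229396002434
cradle x,y pin [-0.07651667 -0.0059686 ] tool [-0.12270948 -0.00666443]
```

```bash
python3 -m creep '0 0 0 0.1 0 0 85;0 0 0 0.2 0 0 85;0 0 0 0.3 0 0 85;0 0 0 0.4 0 0 85;0 0 0 0.5 0 -0.05 85;0 0 0 0.6 0 -0.05 85;0 0 0 0.7 0 -0.1 85;0 0 0 0.8 0 -0.1 85;0 0 0 0.9 0 -0.15 85;0 0 0 0.95 0 -0.15 85;0 0 0 0.95 0 -0.15 85'
python3 m.py
```

```text
time_s: 6.8
position: [0.5146, -0.0559, 0.1782]
tool_rot: [[0.191, 0.982, -0.0], [0.982, -0.191, 0.0], [0.0, -0.0, -1.0]]
ft_force: [0.6, -1.1, 1.2]
grip_width: 0.0847
gripper_force: 0.4
77467 [ 0.52234456 -0.01415148] -11.631129 0.060739884460439555
cradle x,y pin [-0.05180298 -0.00632645] tool [-0.09431106 -0.00666305]
```

View pics/w_last.png

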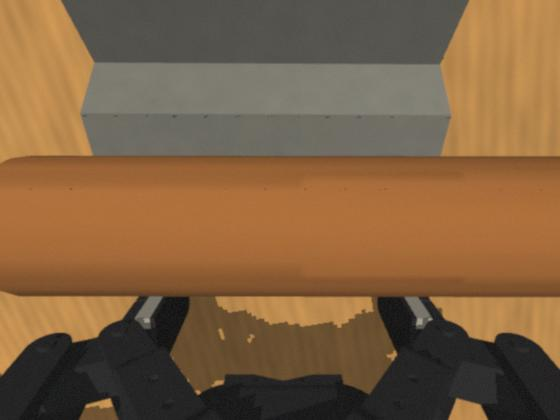

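The pin is now parallel to the V edges (rows 63 and 115), touching both fingers on the ramp. Next I push it over the lip.

```bash
python3 -m creep '0 0 0 0.13 0 0 85;0 0 0 0.26 0 -0.05 85;0 0 0 0.39 0 -0.05 85;0 0 0 0.52 0 -0.1 85;0 0 0 0.65 0 -0.1 85;0 0 0 0.78 0 -0.15 85;0 0 0 0.91 0 -0.2 85;0 0 0 1.04 0 -0.2 85;0 0 0 1.14 0 -0.2 85;0 0 0 1.24 0 -0.2 85;0 0 0 1.32 0 -0.2 85;0 0 0 1.32 0 -0.2 85'
python3 m.py
```

```text
time_s: 8.05
position: [0.5221, -0.0169, 0.184]
tool_rot: [[0.191, 0.982, -0.001], [0.982, -0.191, 0.0], [0.0, -0.001, -1.0]]
ft_force: [0.1, -0.3, 0.1]
grip_width: 0.0849
gripper_force: 0.0
79907 [0.53141431 0.03284342] -11.074623 0.06632846521721283
cradle x,y pin [-0.00402473 -0.00628577] tool [-0.05473789 -0.0066911 ]
```

```bash
python3 -m creep '0 0 0 0 0 0 85;0 0 0 -0.5 0 0 85;0 0 0 -1 0 0 85;0 0 0 -1.5 0 -0.5 85;0 0 0 -1.5 0 -2 85;0 0 0 -1.5 0 -3.5 85;0 0 0 -1.5 0 -3.5 85'
python3 m.py
```

```text
time_s: 8.8
position: [0.514, -0.0632, 0.2944]
tool_rot: [[0.193, 0.981, 0.01], [0.981, -0.193, -0.004], [-0.002, 0.01, -1.0]]
ft_force: [-0.4, 0.3, -0.7]
grip_width: 0.0851
gripper_force: 0.0
30885 [0.55282584 0.03214776] -10.401668 0.06055051861208146
cradle x,y pin [-0.00063829 -0.02740125] tool [-0.10124021 -0.0069325 ]
```

View pics/w_last.png

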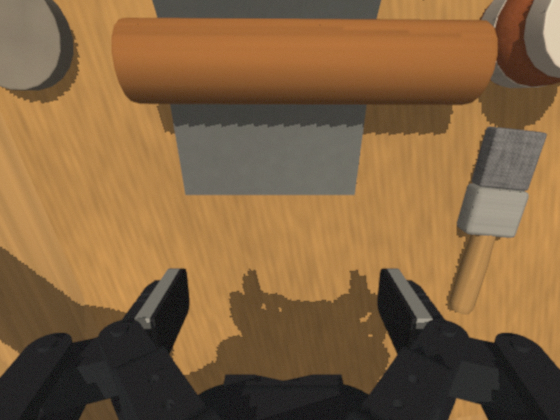

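The pin is down in the V (rows 20–103). It's shifted to the right (columns 115–495), so I'll clear the arm and measure the overhang and the jar.

```bash
python3 -m creep '0 0 0 -1.6 0 -1 85;0 0 0 -3.2 0 -2 85;0 0 0 -4.8 0 -3 85;0 0 0 -6.4 0 -3 85;0 0 0 -8 0 -3 85;0 0 0 -8 0 -3 85;0 0 0 -8 0 -3 85'
python3 - <<'E'
from h import *
p=get_image("top");P=cloud(p);im=p["image"];b=im.astype(int)
cv2.imwrite("pics/t3.png",cv2.resize(im[150:300,180:340],None,fx=4,fy=4,interpolation=cv2.INTER_CUBIC))
R=np.array([[.19,.98],[-.98,.19]]);X,Y,Z=np.moveaxis(P,-1,0)
c=R@np.stack([X-.526,Y-.038]).reshape(2,-1);c=c.reshape(2,*X.shape)
m=(Z>.025)&(Z<.075)&(b[...,2]-b[...,0]>45)&(abs(c[0])<.04)&(abs(c[1])<.2)
l=cv2.connectedComponentsWithStats(cv2.morphologyEx(m.astype(np.uint8),cv2.MORPH_OPEN,np.ones((3,3))));k=1+np.argmax(l[2][1:,4]);m=l[1]==k
r=cv2.minAreaRect((P[m][:,:2]*1000).astype(np.float32));print(r,c[1][m].min(),c[1][m].max(),R@(np.array(r[0])/1000-[.526,.038]),np.percentile(Z[m],[50,95]))
for n in("jar","brush","mug","cutter","puck"):print(n,[np.round(x["xy"]) for x in spotter.boxes_of(n,p)[:1]])
E
```

```text
time_s: 9.55
position: [0.4668, -0.2994, 0.3776]
tool_rot: [[0.195, 0.981, -0.002], [0.981, -0.195, 0.002], [0.001, -0.002, -1.0]]
ft_force: [0.1, 1.1, 0.4]
grip_width: 0.0851
gripper_force: 0.0
((547.6903076171875, 34.416282653808594), (51.42181396484375, 219.8876190185547), 78.50418090820312) -0.13185019331268769 0.08783166645771308 [ 0.00060912 -0.02193741] [0.05497167 0.06098383]
jar [array([245., 165.])]
brush [array([286., 175.])]
mug [array([209., 184.])]
cutter [array([191., 239.])]
puck []
```

View pics/t3.png

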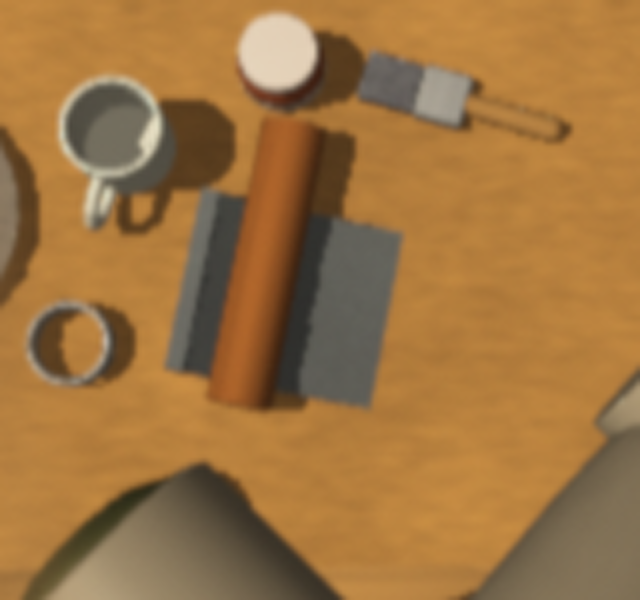

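The pin runs from about (285,120) to (240,405) in the crop. It's seated in the V, parallel to it, and sticks out about 18 mm and 62 mm. The jar, brush, mug and cutter are in the same crop positions as before. Sliding it to centre it isn't allowed, and it already meets the task, so I'm handing in.

```bash
python3 -c "
from rig import job;print(job.close_job())"
```

```text
the job is handed in; nothing more can be done
None
```

The rolling pin is fully down in the V, lying along it and sticking out about 18 mm at one end and 62 mm at the other; the neighbouring items look unmoved, the arm is clear, and the job is handed in at about 10 s (no verdict was returned).

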